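Take the left-hand spinner nut off the extractor fan

TASK

The red spinner nut on the spray-booth fan has a left-hand (reverse) thread and must come off so the blades can be cleaned. Unscrew it without forcing or stripping its plastic thread, lift it off the spindle and set it down in the wooden parts tray, open end down. Do not drop it, and leave the tree, the barn and the paint jar alone.

Things in the scene. Friction and masses are not known exactly. Their poses are not given: they have to be found in the camera images.
- fan: Square black extractor fan lying on its back on a 190 x 190 x 12 mm plywood board, fixed to the bench, shaft locked. Frame 170 x 170 mm, top 54 mm above the bench; grey blades; grey hub 52 mm across, ending 66 mm above the bench. Origin: bottom centre, on the bench, under the spindle; z up; x and y along the frame's sides.
- spindle (a point): On the axis of the upright threaded steel spindle, at the hub's top face (66 mm above the bench). Coarse left-hand thread, 23 mm across: turned CLOCKWISE seen from above the nut rises, anticlockwise it goes down and jams. The locked spindle stands at another angle each time, so how high the nut starts and how far it must turn vary.
- nut_centre (a point): Centre (half-way up) of the red plastic hexagonal spinner nut: 40 mm across flats, 46 mm across corners, 42 mm high, about 70 g, closed top with a white dot, open below. z up along its axis; its x axis is square to one pair of flats, the other pairs lie 60 and 120 degrees round. At the start its yaw is the fan's yaw.
- tray_in (a point): Centre of the inner floor of the wooden parts tray, 5 mm above the bench. The tray is fixed, 170 (x) x 130 (y) x 28 mm outside, walls and floor 5 mm; x and y along its sides, z up.
- tree: Model tree (bystander), 112 mm high, round foot 56 mm across; origin at the bottom centre.
- barn: Small red model barn (bystander), 66 x 50 x 62 mm; origin at the bottom centre.
- paint: Yellow paint jar with a white cap (bystander), 40 mm across, 55 mm high; origin at the bottom centre.
- spindle_top (a point): Top end of the spindle, 30 mm above the hub. Under the nut a dark spring washer (39 mm across) pushes the nut up with 5 to 8 N at the start, fading out as it rises some 6 mm; friction keeps the nut where it is left on the thread, which has about 1.5 mm of axial and 1.5 mm of side play.
- nut_rim (a point): Centre of the nut's open lower rim, 21 mm below nut_centre, 3 to 6 mm above the hub at the start. As it is turned it climbs a few mm per radian, until the thread lets go after some 1.3 to 2.2 rad (more turning does no harm); then it lifts straight off. The plastic thread strips if the nut is pulled, pressed, pushed sideways or tightened with over about 20 N beyond the spring's load.

How it is judged:
By the outcome, as a careful person would: the job done as asked, in the order asked, and still so for the second after the job is handed in, with the robot touching nothing.
It also fails if it takes over 64 s, if anything falls off the work surface, if the arm or the gripper's body presses on something with over 40 N, if the wrist force passes 120 N, or if a joint passes its speed limit or range.

ROBOT

A 7-joint arm with a two-finger parallel gripper is mounted at the origin on the work surface. World frame = base frame: x ahead of the robot, y to its left, z up, the work surface at z = 0. Lengths are in m, angles in degrees, forces in N, time in s.
With the tool pointing down it reaches from about 0.425 to 0.875 m from the base axis. Payload 4.7 kg.
Tool frame: the origin (TCP) lies on the mounting face of the last link; the fingertips stand tcp_to_tips ahead of it and the grasp point (between the pads) lies 164 mm ahead of it (tcp_to_tips is the distance from the TCP to the fingertips, in m); z points along the fingers, y is the line along which they close (so a half turn about z gives the same grasp; the last joint's range is limited). The gripper opens to 87 mm and grips with 3 to 60 N. Pads are 19 mm wide; open, the fingers measure 117 mm over their backs; the gripper's body (75 mm by 190 mm) begins 51 mm behind the grasp point.
Start: joints at [-69.15, 18.392, -4.016, 83.108, 1.295, 78.541, -3.26], TCP at [0.223, 0.611, 0.405] pointing down, gripper open.
Joint ranges: [-163.93, 163.93], [-17.29, 119.83], [-79.2, 71.16], [3.27, 140.29], [-89.18, 269.18], [5.43, 117.66], [-154.24, 154.24]. Speed limits (degrees/s): [147.25, 147.25, 180, 180, 180, 180, 180].

INTERFACE

Orientations are given as [roll, pitch, yaw] about the fixed x, y, z axes, in that order (R = Rz(yaw) Ry(pitch) Rx(roll)).
In Python, from cell import get_obs, read_camera, sign_off, tcp_to_tips gives the robot as it stands.
- The arm moves only by the tool drive_tool, never from a script. Its argument "rows" is one flat list of numbers, 7 for each row, row after row: the shift along the tool's x, y, z in m, then the turn, a rotation vector about the tool's x, y, z in rad, then the gripper command: -1 is shut, 1 is fully open, values between are in proportion. In form: [tx, ty, tz, rx, ry, rz, fingers, tx, ty, tz, rx, ry, rz, fingers, ...]. A call has 1 to 5 rows; each row shifts and turns the commanded pose from where the row before left it, along the tool's axes as they then stand; what a row does not reach is not made up. A row lasts 1/8 s, in which the tool goes at most 62.5 mm and 10.7 degrees, less where a joint would pass 70% of its speed; a pose out of reach is approached as far as the arm can. A call is refused whole if a number of a shift passes 0.0625 or a number of a turn 0.188, either way. A call with a gripper value outside its range is refused whole. The fingers move at their own pace and stop on an object; "grip_force" is the grip in N (left out, the last holds). Time passes only in rows, so rows that do not move let the fingers close. It gives the time, the measured TCP pose, the force, the opening and the grip force at its end, in the units of the state.
- get_obs(): the state, without advancing time (a new reading comes with each control period).
- read_camera(name): name is "scene" or "top" or "wrist"; returns a dict with "color" (400x640x3 uint8, blue, green, red), "fov_y" (degrees; the focal length in pixels is half the picture's height over the tangent of half this angle, whatever the lens; pixels are square), "cx", "cy" (the principal point, pixels), "cam_to_world" (4x4, takes a point from camera to world coordinates); the wrist camera has in their place "mount" (4x4, takes a point from camera to tool coordinates, whose origin is the TCP and whose axes are the flange's). Camera axes: x right, y up, looking along -z (the intrinsics and any distortion apply to the point x, -y, -z); pixel columns grow to the right and rows downward; lengths in m; the calibration is good to about 2 mm. A picture is of the moment at which its call begins: read the wrist's pose just before it. There is no depth.
- sign_off(): hands the job in; it is judged then, once.
The state is a dict: "time_s": time; "qpos": joint angles; "joint_velocities": joint speeds; "effort": joint torques, N m; "tool_pos": TCP position; "tool_rot": TCP orientation; "force": force on the tool from outside, world axes, zero at the start; "wrist_torque": the same for the moment, N m; "grip_width": finger opening in m; "grasp_force": force on a finger pad.
Only numpy, scipy, OpenCV 4.12 (cv2) and the standard library are available. Lean on these libraries where they do the work, as an engineer would, in place of code of your own. Each camera call takes 0.05 s, during which the arm holds its last target. There are 200 camera calls.

## Working session

There is one attempt and no reset: what is moved stays moved. The work goes in short steps, Python scripts to look and compute and a tool call to move; the robot and the scene stay as the last step left them, time stands still between calls to the robot, and variables do not carry over. Pictures are saved under pics/ and viewed, at most 10 in all, crops included, and the job is handed in when it is done.

Besides the shell and the picture viewer there is one more tool, called after "Call:" by a JSON object that holds its "method" and its "body", one argument or row to a line. drive_tool: Moves the arm, as the interface text tells. Its arguments: {"type":"object","properties":{"rows":{"type":"array","items":{"type":"number"}},"grip_force":{"type":"number"}},"required":["rows"]}

```bash
mkdir -p pics; ls
cat > h.py <<'E'
import numpy as np, cv2
from cell import *
from scipy.spatial.transform import Rotation as R
def tool():
    o=get_obs(); T=np.eye(4); T[:3,3]=o["tool_pos"]; T[:3,:3]=R.from_euler('xyz',o["tool_rot"],degrees=True).as_matrix(); return T
def cam(n):
    T=tool(); c=read_camera(n); c["T"]=np.array(c["cam_to_world"]) if "cam_to_world" in c else T@np.array(c["mount"]); return c
def ray(c,u,v,z):
    f=200/np.tan(np.radians(c["fov_y"])/2); d=c["T"][:3,:3]@np.array([(u-c["cx"])/f,-(v-c["cy"])/f,-1]); p=c["T"][:3,3]; return p+d*(z-p[2])/d[2]
def proj(c,P):
    f=200/np.tan(np.radians(c["fov_y"])/2); q=np.linalg.inv(c["T"])@np.r_[P,1]; return c["cx"]+f*q[0]/-q[2], c["cy"]-f*q[1]/-q[2]
E
python3 - <<'E'
from h import *
print(get_obs(),tcp_to_tips)
for n in("top","scene"):
    c=cam(n); cv2.imwrite(f"pics/{n}0.png",c.pop("color")); print({k:v for k,v in c.items()})
E
```

```text
pics
{'time_s': 0.0, 'qpos': array([-69.15154372,  18.43830275,  -4.01708283,  83.17542738,
         1.29404801,  78.53991385,  -3.26055615]), 'joint_velocities': array([-0.01033287, -0.05953502, -0.06790848,  0.03709695,  0.06152801,
        0.02606307, -0.03160214]), 'effort': array([ 1.76059707e-04, -4.91289246e+01, -4.03486155e-01, -3.12523091e+01,
       -6.36083423e-02,  4.38966625e-02,  1.97577883e-04]), 'tool_pos': array([0.22268754, 0.61044151, 0.40366536]), 'tool_rot': array([-1.79891553e+02,  4.33111892e-03,  1.59962035e+02]), 'force': array([-0.63005375,  0.99687037,  0.82926139]), 'wrist_torque': array([-0.01000151, -0.01805493, -0.01277637]), 'grasp_force': 0.0, 'grip_width': 0.08704739013690825} 0.1822
{'fov_y': 42.25597775182589, 'cx': 321.6517234418223, 'cy': 195.77960864027048, 'cam_to_world': array([[ 0.02412656,  0.98394356, -0.17684168,  0.41695492],
       [-0.99967277,  0.02524947,  0.00410194,  0.00279066],
       [ 0.00850124,  0.17668484,  0.98423076,  0.98603289],
       [ 0.        ,  0.        ,  0.        ,  1.        ]]), 'T': array([[ 0.02412656,  0.98394356, -0.17684168,  0.41695492],
       [-0.99967277,  0.02524947,  0.00410194,  0.00279066],
       [ 0.00850124,  0.17668484,  0.98423076,  0.98603289],
       [ 0.        ,  0.        ,  0.        ,  1.        ]])}
{'fov_y': 49.627417483364766, 'cx': 327.5632290569652, 'cy': 199.59278490786897, 'cam_to_world': array([[-0.89074927, -0.29680018,  0.34420255,  0.84395922],
       [ 0.45407254, -0.61379534,  0.64581221,  0.51960756],
       [ 0.01959274,  0.73154968,  0.68150656,  0.64038738],
       [ 0.        ,  0.        ,  0.        ,  1.        ]]), 'T': array([[-0.89074927, -0.29680018,  0.34420255,  0.84395922],
       [ 0.45407254, -0.61379534,  0.64581221,  0.51960756],
       [ 0.01959274,  0.73154968,  0.68150656,  0.64038738],
       [ 0.        ,  0.        ,  0.        ,  1.        ]])}
```

View pics/top0.png

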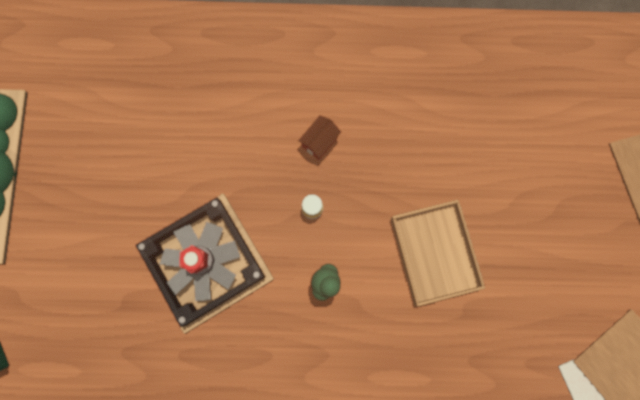

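View pics/scene0.png

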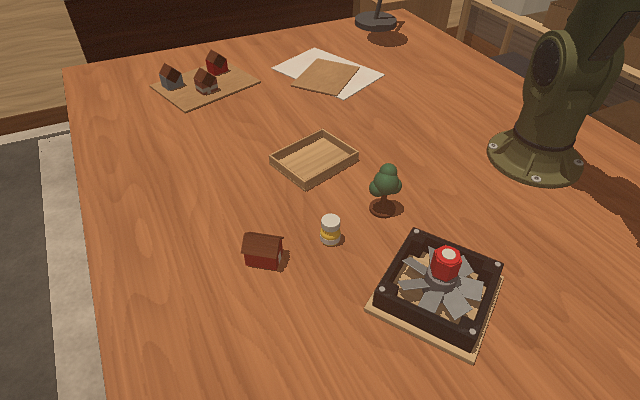

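The top view shows the fan with screw heads at (215,203), (142,246), (182,320) and (257,275), and the nut's white dot at (191,259). The tray's rim corners are at (393,217), (458,202), (482,288) and (417,305). The paint jar is at (312,206), the tree at (326,283) and the barn at (320,140). In the scene view the nut dot is at (448,254).

Run:
```python
from h import *
np.set_printoptions(precision=4,suppress=True)
c=cam("top"); s=cam("scene")
F=np.array([ray(c,*p,.054) for p in [(215,203),(142,246),(182,320),(257,275)]]); print("fan",F.mean(0))
for i in range(4):
    d=F[(i+1)%4]-F[i]; print(np.linalg.norm(d),np.degrees(np.arctan2(d[1],d[0])))
print("nut top",ray(c,191,259,.112),"scene",ray(s,448,254,.112))
T=np.array([ray(c,*p,.028) for p in [(393,217),(458,202),(482,288),(417,305)]]); print("tray",T.mean(0))
for i in range(4):
    d=T[(i+1)%4]-T[i]; print(np.linalg.norm(d),np.degrees(np.arctan2(d[1],d[0])))
print("tree",ray(c,328,280,.09),"paint",ray(c,312,206,.055),"barn",ray(c,320,137,.06))
t=tool(); print(t)
w=cam("wrist"); print(w["mount"]); cv2.imwrite("pics/w0.png",w["color"])
```

```text
fan [0.4616 0.215  0.054 ]
0.14991115243589653 122.87795503493325
0.15083820280924584 -147.60590542058318
0.15105405440986513 -57.56996942570171
0.15201377636992935 32.826875506283834
nut top [0.4608 0.2154 0.112 ] scene [0.4622 0.2154 0.112 ]
tray [ 0.4884 -0.2177  0.028 ]
0.1263825664413374 -75.53851558284384
0.16338609219414468 -165.70134449004638
0.12372998363360102 105.59378164480592
0.16584522188504444 15.225847186887533
tree [ 0.432  -0.0153  0.09  ] paint [0.5649 0.016  0.055 ] barn [0.694  0.0047 0.06  ]
[[-0.9395  0.3427 -0.0003  0.2227]
 [ 0.3427  0.9395 -0.0012  0.6105]
 [-0.0001 -0.0012 -1.      0.4041]
 [ 0.      0.      0.      1.    ]]
[[-0.0006  0.9706  0.2407  0.065 ]
 [ 1.      0.0007 -0.0002  0.0005]
 [-0.0004  0.2407 -0.9706  0.0209]
 [ 0.      0.      0.      1.    ]]
```

Call:
{"method": "drive_tool", "body": {
  "rows": [-0.036,-0.029,0,0,0,0,1,-0.036,-0.029,0,0,0,0,1,-0.036,-0.029,0,0,0,0,1,-0.036,-0.029,0,0,0,0,1,-0.036,-0.029,0,0,0,0,1]
}}

```text
time_s: 0.88
tool_pos: [0.3429, 0.4113, 0.4048]
tool_rot: [180.0, 0.0, 160.0]
force: [0.2, 0.1, 1.4]
grip_width: 0.0869
grasp_force: 0.0
```

Call:
{"method": "drive_tool", "body": {
  "rows": [-0.036,-0.029,0.008,0,0,0,1,-0.036,-0.029,0.008,0,0,0,1,-0.036,-0.029,0.008,0,0,0,1,-0.036,-0.029,0.008,0,0,0,1,-0.036,-0.029,0.008,0,0,0,1]
}}

```text
time_s: 1.5
tool_pos: [0.4621, 0.2134, 0.3647]
tool_rot: [180.0, 0.0, 160.0]
force: [1.3, 1.2, 0.6]
grip_width: 0.087
grasp_force: 0.0
```

Call:
{"method": "drive_tool", "body": {
  "rows": [0,0,0,0,0,0,1,0,0,0,0,0,0,1]
}}

```text
time_s: 1.75
tool_pos: [0.4613, 0.2153, 0.3648]
tool_rot: [180.0, -0.0, 160.0]
force: [-0.0, 0.4, 0.6]
grip_width: 0.0874
grasp_force: 0.0
```

Run:
```python
from h import *
w=cam("wrist"); u,v=proj(w,[.4615,.2152,.112]); print(u,v,get_obs()["qpos"])
u,v=int(u),int(v); im=w["color"]; x=max(u-110,0);y=max(v-80,0)
print(x,y); cv2.imwrite("pics/w1.png",cv2.resize(im[y:y+160,x:x+220],None,fx=3.6,fy=3.6,interpolation=cv2.INTER_CUBIC))
```

```text
321.31122605549695 208.4226151492058 [-42.17083788   2.41108706  14.52859397 106.49675293  -0.68297774
  71.15546406  42.61609977]
211 128
```

View pics/w1.png

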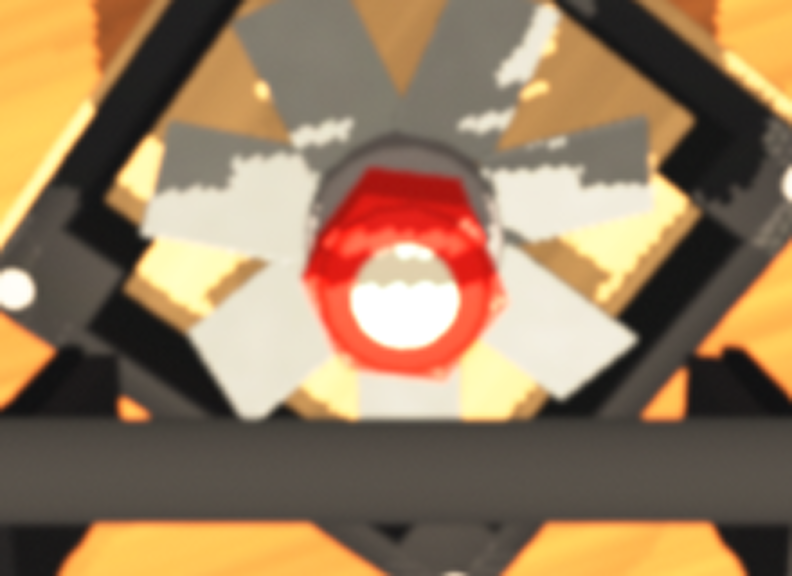

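The wrist crop shows the dot at full-picture pixel (323.5,210.5). The nut's corners run nearly along the image's x, tilted about 6° downward. That puts the flats at 32.6° (mod 60), so the grasp yaw is 182.6°.

Run:
```python
from h import *
w=cam("wrist"); print(ray(w,323.5,210.5,.1125), w["fov_y"])
im=w["color"][190:235,300:350].astype(int); m=(im.min(2)>150); y,x=np.nonzero(m); print(x.mean()+300,y.mean()+190,m.sum())
```

```text
[0.46333516 0.21693769 0.1125    ] 65.73047861772119
325.4611503531786 215.68516649848638 991
```

Call:
{"method": "drive_tool", "body": {
  "rows": [0,0,0.01,0,0,-0.13,1,0,0,0.01,0,0,-0.13,1,0,0,0.01,0,0,-0.134,1,0,0,0,0,0,0,1,0,0,0,0,0,0,1]
}}

```text
time_s: 2.48
tool_pos: [0.4615, 0.2156, 0.3353]
tool_rot: [180.0, 0.0, -177.5]
force: [0.3, -0.9, -0.4]
grip_width: 0.0873
grasp_force: 0.0
```

Call:
{"method": "drive_tool", "body": {
  "rows": [0,0,0.025,0,0,0,1,0,0,0.025,0,0,0,1,0,0,0.017,0,0,0,1,0,0,0.01,0,0,0,1,0,0,0,0,0,0,1]
}}

```text
time_s: 3.1
tool_pos: [0.4615, 0.2149, 0.2575]
tool_rot: [-180.0, -0.0, -177.5]
force: [0.3, 0.3, -0.2]
grip_width: 0.0869
grasp_force: 0.0
```

Call:
{"method": "drive_tool", "body": {
  "rows": [0,0,0,0,0,0,0.2,0,0,0,0,0,0,0.05,0,0,0,0,0,0,0,0,0,0,0,0,0,0,0,0,0,0,0,0,0],
  "grip_force": 8
}}

```text
time_s: 3.72
tool_pos: [0.4616, 0.2148, 0.2578]
tool_rot: [180.0, 0.0, -177.5]
force: [-0.0, 0.0, 0.2]
grip_width: 0.0471
grasp_force: 0.0
```

Call:
{"method": "drive_tool", "body": {
  "rows": [0,0,0,0,0,0,-0.04,0,0,0,0,0,0,-0.06,0,0,0,0,0,0,-0.07,0,0,0,0,0,0,-0.08,0,0,0,0,0,0,-0.09]
}}

```text
time_s: 4.35
tool_pos: [0.4615, 0.2154, 0.2578]
tool_rot: [179.9, 0.0, -177.4]
force: [0.1, 3.2, -1.8]
grip_width: 0.0397
grasp_force: 8.0
```

Call:
{"method": "drive_tool", "body": {
  "rows": [0,0,0,0,0,0,-0.15,0,0,0,0,0,0,-0.2,0,0,0,0,0,0,-0.3]
}}

```text
time_s: 4.72
tool_pos: [0.4615, 0.2154, 0.2578]
tool_rot: [179.9, 0.0, -177.4]
force: [-0.3, 5.0, -1.2]
grip_width: 0.0398
grasp_force: 8.0
```

Call:
{"method": "drive_tool", "body": {
  "rows": [0,0.0007,0,0,0,0,-0.5,0,0,0,0,0,0,-0.5],
  "grip_force": 25
}}

```text
time_s: 4.97
tool_pos: [0.4616, 0.2155, 0.2579]
tool_rot: [180.0, 0.0, -177.5]
force: [-0.4, 4.1, -0.5]
grip_width: 0.0401
grasp_force: 25.0
```

Call:
{"method": "drive_tool", "body": {
  "rows": [0,0,-0.0002,0,0,0.06,-0.5,0,0,-0.0002,0,0,0.06,-0.5,0,0,-0.0002,0,0,0.06,-0.5,0,0,0,0,0,0,-0.5]
}}

```text
time_s: 5.48
tool_pos: [0.462, 0.2146, 0.2583]
tool_rot: [-179.9, 0.0, 172.2]
force: [2.0, 0.4, -3.1]
grip_width: 0.0398
grasp_force: 25.0
```

Call:
{"method": "drive_tool", "body": {
  "rows": [0,0,-0.0003,0,0,0.1,-0.5,0,0,-0.0003,0,0,0.1,-0.5,0,0,-0.0003,0,0,0.1,-0.5,0,0,0,0,0,0,-0.5]
}}

```text
time_s: 5.98
tool_pos: [0.4616, 0.2148, 0.2593]
tool_rot: [-179.9, -0.0, 155.1]
force: [-0.7, -0.9, 0.7]
grip_width: 0.0398
grasp_force: 25.0
```

Call:
{"method": "drive_tool", "body": {
  "rows": [0,0,-0.0004,0,0,0.1,-0.5,0,0,-0.0004,0,0,0.1,-0.5,0,0,-0.0003,0,0,0.1,-0.5,0,0,0,0,0,0,-0.5]
}}

```text
time_s: 6.48
tool_pos: [0.4615, 0.2149, 0.2603]
tool_rot: [-179.9, 0.0, 138.0]
force: [-0.3, -0.1, 1.5]
grip_width: 0.04
grasp_force: 25.0
```

Call:
{"method": "drive_tool", "body": {
  "rows": [0,0,-0.0004,0,0,0.1,-0.5,0,0,-0.0004,0,0,0.1,-0.5,0,0,-0.0003,0,0,0.1,-0.5,0,0,0,0,0,0,-0.5]
}}

```text
time_s: 6.98
tool_pos: [0.4616, 0.2152, 0.2615]
tool_rot: [-180.0, 0.0, 120.9]
force: [-1.5, -0.2, 1.0]
grip_width: 0.04
grasp_force: 25.0
```

Call:
{"method": "drive_tool", "body": {
  "rows": [0,0,-0.0004,0,0,0.1,-0.5,0,0,-0.0004,0,0,0.1,-0.5,0,0,-0.0003,0,0,0.1,-0.5,0,0,0,0,0,0,-0.5]
}}

```text
time_s: 7.48
tool_pos: [0.4615, 0.2154, 0.2623]
tool_rot: [-180.0, 0.0, 103.7]
force: [0.0, -0.3, -1.2]
grip_width: 0.0402
grasp_force: 25.0
```

Call:
{"method": "drive_tool", "body": {
  "rows": [0,0,-0.0004,0,0,0.1,-0.5,0,0,-0.0004,0,0,0.1,-0.5,0,0,-0.0003,0,0,0.1,-0.5,0,0,0,0,0,0,-0.5]
}}

```text
time_s: 7.98
tool_pos: [0.4616, 0.2155, 0.2635]
tool_rot: [-180.0, 0.0, 86.5]
force: [0.6, -0.6, -1.1]
grip_width: 0.0395
grasp_force: 25.0
```

Call:
{"method": "drive_tool", "body": {
  "rows": [0,0,-0.0004,0,0,0.1,-0.5,0,0,-0.0004,0,0,0.1,-0.5,0,0,-0.0003,0,0,0.1,-0.5,0,0,0,0,0,0,-0.5]
}}

```text
time_s: 8.48
tool_pos: [0.4616, 0.2155, 0.2647]
tool_rot: [180.0, -0.0, 69.3]
force: [-0.5, 0.1, -1.1]
grip_width: 0.0399
grasp_force: 25.0
```

Call:
{"method": "drive_tool", "body": {
  "rows": [0,0,-0.0004,0,0,0.1,-0.5,0,0,-0.0004,0,0,0.1,-0.5,0,0,-0.0004,0,0,0.1,-0.5,0,0,-0.0003,0,0,0.1,-0.5,0,0,0,0,0,0,-0.5]
}}

```text
time_s: 9.1
tool_pos: [0.4616, 0.2155, 0.2663]
tool_rot: [180.0, -0.0, 46.4]
force: [0.7, 0.5, -1.2]
grip_width: 0.0399
grasp_force: 25.0
```

Call:
{"method": "drive_tool", "body": {
  "rows": [0,0,-0.001,0,0,0,-0.5,0,0,0,0,0,0,-0.5]
}}

```text
time_s: 9.35
tool_pos: [0.4616, 0.2155, 0.2674]
tool_rot: [180.0, -0.0, 46.3]
force: [1.0, -0.4, -0.3]
grip_width: 0.0398
grasp_force: 25.0
```

No resistance, so I'm lifting slowly while watching the force.

Call:
{"method": "drive_tool", "body": {
  "rows": [0,0,-0.001,0,0,0,-0.5,0,0,-0.001,0,0,0,-0.5,0,0,0,0,0,0,-0.5]
}}

```text
time_s: 9.72
tool_pos: [0.4616, 0.2155, 0.2694]
tool_rot: [180.0, -0.0, 46.2]
force: [-0.0, 0.3, -0.3]
grip_width: 0.0393
grasp_force: 25.0
```

Call:
{"method": "drive_tool", "body": {
  "rows": [0,0,-0.003,0,0,0,-0.5,0,0,-0.004,0,0,0,-0.5,0,0,-0.004,0,0,0,-0.5]
}}

```text
time_s: 10.1
tool_pos: [0.4614, 0.2155, 0.2806]
tool_rot: [-180.0, 0.0, 46.2]
force: [0.6, -0.4, -0.8]
grip_width: 0.04
grasp_force: 25.0
```

Call:
{"method": "drive_tool", "body": {
  "rows": [0,0,-0.01,0,0,0,-0.5,0,0,-0.015,0,0,0,-0.5,0,0,-0.02,0,0,0,-0.5,0,0,-0.03,0,0,0,-0.5,0,0,-0.03,0,0,0,-0.5]
}}

```text
time_s: 10.72
tool_pos: [0.4615, 0.2154, 0.3872]
tool_rot: [180.0, -0.1, 46.2]
force: [-0.3, 0.0, -0.9]
grip_width: 0.0396
grasp_force: 25.0
```

Run:
```python
from h import *
print(get_obs()["qpos"],get_obs()["force"])
w=cam("scene")["color"][120:360,330:640]; v=cam("wrist")["color"]
v=cv2.resize(v,(384,240)); cv2.imwrite("pics/l1.png",np.hstack([w,v]))
```

```text
[-52.55203734   1.27638266  25.06671001 105.09078689  -0.5784282
  73.70172085 -71.16785642] [-0.26881161  0.04064803 -0.93548559]
```

View pics/l1.png

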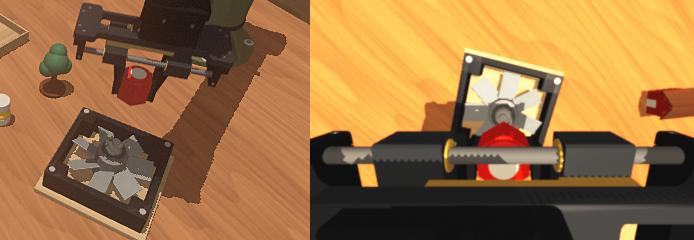

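The nut hangs in the gripper, clear of the bare spindle. Next I'm turning it to match the tray and carrying it over high.

Call:
{"method": "drive_tool", "body": {
  "rows": [0,0,0,0,0,-0.17,-0.5,0,0,0,0,0,-0.17,-0.5,0,0,0,0,0,-0.17,-0.5,0,0,0,0,0,-0.17,-0.5,0,0,0,0,0,-0.17,-0.5]
}}

```text
time_s: 11.45
tool_pos: [0.4614, 0.2154, 0.3849]
tool_rot: [-180.0, 0.0, 95.2]
force: [-0.4, 0.5, -0.8]
grip_width: 0.0398
grasp_force: 25.0
```

Call:
{"method": "drive_tool", "body": {
  "rows": [0,0,0,0,0,-0.17,-0.5,0,0,0,0,0,0,-0.5]
}}

```text
time_s: 11.7
tool_pos: [0.4614, 0.2154, 0.385]
tool_rot: [-180.0, 0.0, 104.5]
force: [-0.0, 0.3, -0.4]
grip_width: 0.0399
grasp_force: 25.0
```

Call:
{"method": "drive_tool", "body": {
  "rows": [-0.0426,-0.0083,0,0,0,0,-0.5,-0.0426,-0.0083,0,0,0,0,-0.5,-0.0426,-0.0083,0,0,0,0,-0.5,-0.0426,-0.0083,0,0,0,0,-0.5,-0.0426,-0.0083,0,0,0,0,-0.5]
}}

```text
time_s: 12.32
tool_pos: [0.4749, -0.0026, 0.3852]
tool_rot: [180.0, -0.0, 104.4]
force: [-0.5, 0.6, -1.0]
grip_width: 0.0395
grasp_force: 25.0
```

Call:
{"method": "drive_tool", "body": {
  "rows": [-0.0426,-0.0083,0,0,0,0,-0.5,-0.0426,-0.0083,0,0,0,0,-0.5,-0.0426,-0.0083,0,0,0,0,-0.5,-0.0426,-0.0083,0,0,0,0,-0.5,-0.0426,-0.0083,0,0,0,0,-0.5]
}}

```text
time_s: 12.95
tool_pos: [0.4885, -0.2189, 0.3853]
tool_rot: [180.0, -0.0, 104.4]
force: [1.3, 1.3, -1.6]
grip_width: 0.0394
grasp_force: 25.0
```

Call:
{"method": "drive_tool", "body": {
  "rows": [0,0,0.03,0,0,0,-0.5,0,0,0.03,0,0,0,-0.5,0,0,0,0,0,0,-0.5]
}}

```text
time_s: 13.32
tool_pos: [0.4877, -0.2171, 0.3233]
tool_rot: [-179.7, -0.1, 104.4]
force: [0.0, 0.5, -0.2]
grip_width: 0.0398
grasp_force: 25.0
```

Run:
```python
from h import *
w=cam("scene")["color"][100:260,230:470]; v=cam("top")["color"][170:330,360:520]
cv2.imwrite("pics/t1.png",cv2.resize(np.hstack([w,v]),None,fx=2,fy=2))
```

```text
(no output)
```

View pics/t1.png

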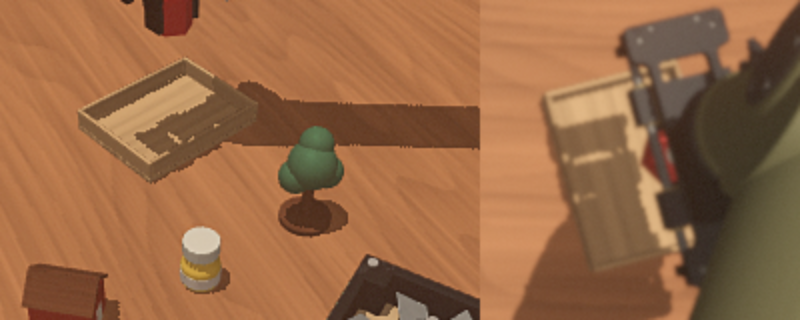

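The nut hangs above the tray, and the tree, jar and barn have not moved.

Call:
{"method": "drive_tool", "body": {
  "rows": [0,0,0.035,0,0,0,-0.5,0,0,0.035,0,0,0,-0.5,0,0,0.03,0,0,0,-0.5,0,0,0.02,0,0,0,-0.5,0,0,0,0,0,0,-0.5]
}}

```text
time_s: 14.05
tool_pos: [0.4888, -0.2174, 0.205]
tool_rot: [-179.9, -0.0, 104.6]
force: [0.3, -0.3, 0.4]
grip_width: 0.0396
grasp_force: 25.0
```

Call:
{"method": "drive_tool", "body": {
  "rows": [0,0,0.002,0,0,0,-0.5,0,0,0.001,0,0,0,-0.5,0,0,0,0,0,0,-0.5]
}}

```text
time_s: 14.42
tool_pos: [0.489, -0.2177, 0.2029]
tool_rot: [179.9, 0.0, 104.6]
force: [0.1, -0.2, -1.4]
grip_width: 0.0404
grasp_force: 25.0
```

Call:
{"method": "drive_tool", "body": {
  "rows": [0,0,0.001,0,0,0,-0.5,0,0,0.001,0,0,0,-0.5,0,0,0,0,0,0,-0.5]
}}

```text
time_s: 14.8
tool_pos: [0.4887, -0.2176, 0.2001]
tool_rot: [-180.0, -0.0, 104.6]
force: [0.3, 0.4, -1.6]
grip_width: 0.0398
grasp_force: 25.0
```

Call:
{"method": "drive_tool", "body": {
  "rows": [0,0,0.002,0,0,0,-0.5,0,0,0.001,0,0,0,-0.5,0,0,0,0,0,0,-0.5]
}}

```text
time_s: 15.18
tool_pos: [0.4887, -0.2176, 0.1971]
tool_rot: [-180.0, -0.0, 104.6]
force: [0.4, -0.4, -0.3]
grip_width: 0.0396
grasp_force: 25.0
```

Call:
{"method": "drive_tool", "body": {
  "rows": [0,0,0.001,0,0,0,-0.5,0,0,0.001,0,0,0,-0.5,0,0,0,0,0,0,-0.5]
}}

```text
time_s: 15.55
tool_pos: [0.4887, -0.2176, 0.1952]
tool_rot: [-180.0, -0.0, 104.6]
force: [1.0, 0.3, -0.7]
grip_width: 0.0397
grasp_force: 25.0
```

Call:
{"method": "drive_tool", "body": {
  "rows": [0,0,0.001,0,0,0,-0.5,0,0,0,0,0,0,-0.5]
}}

```text
time_s: 15.8
tool_pos: [0.4887, -0.2176, 0.1942]
tool_rot: [-180.0, -0.0, 104.6]
force: [0.4, 0.4, -0.4]
grip_width: 0.04
grasp_force: 25.0
```

Call:
{"method": "drive_tool", "body": {
  "rows": [0,0,0.0007,0,0,0,-0.5,0,0,0,0,0,0,-0.5]
}}

```text
time_s: 16.05
tool_pos: [0.4887, -0.2176, 0.1935]
tool_rot: [180.0, -0.0, 104.6]
force: [-0.7, -0.5, -1.2]
grip_width: 0.0398
grasp_force: 25.0
```

Call:
{"method": "drive_tool", "body": {
  "rows": [0,0,0.0007,0,0,0,-0.5,0,0,0,0,0,0,-0.5]
}}

```text
time_s: 16.3
tool_pos: [0.4887, -0.2176, 0.1928]
tool_rot: [180.0, -0.0, 104.6]
force: [0.1, -0.4, -0.5]
grip_width: 0.0399
grasp_force: 25.0
```

Call:
{"method": "drive_tool", "body": {
  "rows": [0,0,0.0007,0,0,0,-0.5,0,0,0,0,0,0,-0.5]
}}

```text
time_s: 16.55
tool_pos: [0.4888, -0.2176, 0.1922]
tool_rot: [180.0, 0.0, 104.6]
force: [-0.2, -0.3, -1.0]
grip_width: 0.0397
grasp_force: 25.0
```

Call:
{"method": "drive_tool", "body": {
  "rows": [0,0,0.0007,0,0,0,-0.5,0,0,0,0,0,0,-0.5]
}}

```text
time_s: 16.8
tool_pos: [0.4888, -0.2178, 0.1921]
tool_rot: [180.0, -0.0, 104.6]
force: [-2.0, 0.8, 6.9]
grip_width: 0.0394
grasp_force: 25.0
```

Call:
{"method": "drive_tool", "body": {
  "rows": [0,0,0.0007,0,0,0,-0.5,0,0,0,0,0,0,-0.5]
}}

```text
time_s: 17.05
tool_pos: [0.4888, -0.2179, 0.1921]
tool_rot: [180.0, -0.1, 104.6]
force: [-4.3, 2.1, 13.2]
grip_width: 0.0398
grasp_force: 25.0
```

Call:
{"method": "drive_tool", "body": {
  "rows": [0,0,0.0005,0,0,0,-0.5,0,0,0,0,0,0,-0.5]
}}

```text
time_s: 17.3
tool_pos: [0.4888, -0.218, 0.1921]
tool_rot: [180.0, -0.1, 104.6]
force: [-5.1, 2.9, 18.0]
grip_width: 0.0398
grasp_force: 25.0
```

It is on the floor. I'm relieving the press, then opening gently.

Call:
{"method": "drive_tool", "body": {
  "rows": [0,0,-0.0016,0,0,0,-0.5,0,0,0,0,0,0,-0.08,0,0,0,0,0,0,0,0,0,0,0,0,0,0.2,0,0,0,0,0,0,0.6],
  "grip_force": 5
}}

```text
time_s: 17.92
tool_pos: [0.4887, -0.2176, 0.1917]
tool_rot: [-180.0, -0.0, 104.6]
force: [-0.7, -1.2, -0.4]
grip_width: 0.055
grasp_force: 0.0
```

Call:
{"method": "drive_tool", "body": {
  "rows": [0,0,0,0,0,0,0.7,0,0,0,0,0,0,0.7,0,0,0,0,0,0,0.7]
}}

```text
time_s: 18.3
tool_pos: [0.4887, -0.2176, 0.1919]
tool_rot: [180.0, -0.0, 104.6]
force: [0.3, 0.5, 0.0]
grip_width: 0.073
grasp_force: 0.0
```

Call:
{"method": "drive_tool", "body": {
  "rows": [0,0,-0.01,0,0,0,0.7,0,0,-0.025,0,0,0,0.7,0,0,-0.04,0,0,0,0.7,0,0,-0.04,0,0,0,0.7,0,0,-0.03,0,0,0,0.7]
}}

```text
time_s: 18.92
tool_pos: [0.4887, -0.2181, 0.3393]
tool_rot: [179.9, 0.0, 104.6]
force: [0.5, 0.8, -0.6]
grip_width: 0.074
grasp_force: 0.0
```

Call:
{"method": "drive_tool", "body": {
  "rows": [0,0,0,0,0,0,0.7,0,0,0,0,0,0,0.7]
}}

```text
time_s: 19.18
tool_pos: [0.4884, -0.2175, 0.3365]
tool_rot: [-180.0, -0.0, 104.6]
force: [0.1, -0.5, -0.3]
grip_width: 0.074
grasp_force: 0.0
```

Run:
```python
from h import *
w=cam("scene")["color"][100:360,230:530]; v=cv2.resize(cam("wrist")["color"],(416,260))
cv2.imwrite("pics/t2.png",np.hstack([w,v]))
```

```text
(no output)
```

View pics/t2.png

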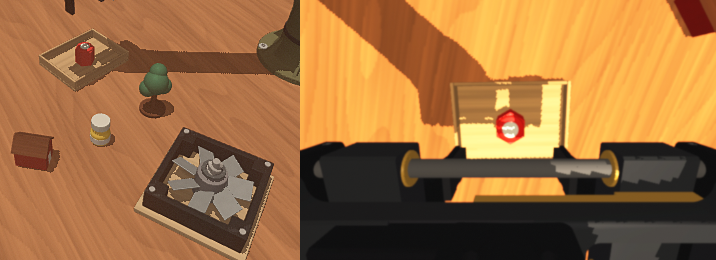

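The nut stands upright in the tray, white dot up. The spindle is bare, the bystanders are where they were, and the gripper is clear.

```bash
python3 -c "from cell import *; print(sign_off())"
```

```text
the job is handed in; nothing more can be done
None
```

The spinner nut was unscrewed clockwise with only light forces on it, lifted off the spindle and set open end down in the parts tray; the tree, barn and paint jar were not touched, and the job was handed in at about 19 s.

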